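Park the objectives by height

ROBOT

A 6-joint arm with a two-finger parallel gripper is mounted at the origin on the work surface. World frame = base frame: x ahead of the robot, y to its left, z up, the work surface at z = 0. Lengths are in m, angles in degrees, forces in N, time in s.
With the tool pointing down it reaches from about 0.35 to 0.8 m from the base axis. Payload 7.3 kg.
Tool frame: the origin (TCP) lies on the centre line of the jaws, within the pads' length; the fingertips stand 17 mm ahead of it and the grasp point (between the pads) lies 2 mm behind it; z points along the fingers, y is the line along which they close (so a half turn about z gives the same grasp; the last joint's range is limited). The gripper opens to 85 mm and grips with 20 to 120 N. Pads are 22 mm wide; open, the fingers measure 114 mm over their backs; the gripper's body (76 mm by 85 mm) begins 54 mm behind the grasp point. The pads swing forward as they close: fully open they stand 13 mm farther back than shut.
Start: joints at [55.061, 19.595, 87.324, -0, 73.075, -8.365], TCP at [0.235, 0.47, 0.248] pointing down, gripper open.
Joint ranges: [-145.02, 145.02], [-44.19, 115.74], [2.07, 154.8], [-57.11, 237.11], [16.16, 152.29], [-177.93, 177.93]. Speed limits (degrees/s): [147.25, 147.25, 180, 180, 180, 180].

INTERFACE

Orientations are given as [roll, pitch, yaw] about the fixed x, y, z axes, in that order (R = Rz(yaw) Ry(pitch) Rx(roll)).
In Python, from plant import sensors, optics, order gives the robot as it stands.
- The arm moves only by the tool drive_tool, never from a script. Its argument "series" is a list of rows, each an object of numbers: "grip": the gripper's target within -1 to 1 (shut at 1, half-way at 0, fully open at -1); "x", "y", "z": the shift along the tool's x, y, z in mm; "spin": the turn about the tool's z in rad. A call has 1 to 20 rows; each row shifts and turns the commanded pose from where the row before left it, along the tool's axes as they then stand; what a row does not reach is not made up. A row lasts 1/10 s, in which the tool goes at most 50 mm and 8.59 degrees, less where a joint would pass 70% of its speed; a pose out of reach is approached as far as the arm can. A call with a gripper value outside its range is refused whole. The fingers move at their own pace and stop on an object; "grip_force" is the grip in N (left out, the last holds). Time passes only in rows, so rows that do not move let the fingers close. It gives the time, the measured TCP pose, the force, the opening and the grip force at its end, in the units of the state.
- sensors.sense(): the state, without advancing time (a new reading comes with each control period).
- optics.grab_frame(name): name is "side" or "top"; returns a dict with "img" (420x560x3 uint8, blue, green, red), "z_map" (420x560 float32, m along the optical axis (not along the pixel's ray), 0 where there is no reading), "K" (3x3 intrinsics, pixels), "dist" ([k1, k2, p1, p2, k3] as OpenCV has them; the pictures are not rectified), "R" (3x3) and "t" (3): a world point X has camera coordinates R X + t. Camera axes: x right, y down, z forward; pixel columns grow to the right and rows downward; lengths in m; the calibration is good to about 2 mm. A picture is of the moment at which its call begins.
- order.finish_job(): hands the job in; it is judged then, once.
The state is a dict: "time_s": time; "q": joint angles; "joint_velocities": joint speeds; "joint_torque": joint torques, N m; "ee_pos": TCP position; "tcp_rot": TCP orientation; "contact_force": force on the tool from outside, world axes, zero at the start; "moment": the same for the moment, N m; "finger_gap": finger opening in m; "finger_force": force on a finger pad.
Only numpy, scipy, OpenCV 4.12 (cv2) and the standard library are available. Lean on these libraries where they do the work, as an engineer would, in place of code of your own. Each camera call takes 0.05 s, during which the arm holds its last target. There are 200 camera calls.

TASK

Park the four loose microscope objectives on the metal strip, one upright on the middle of each black disc, in order of height: the shortest on the disc next to the small digital microscope, then each taller one in turn, so that the tallest is farthest from it. They are glass, so set each down without dropping it, and leave all four standing still with nose up.

Things in the scene. Friction and masses are not known exactly. Their poses are not given: they have to be found in the camera images.
- lens_34: The shortest of four loose microscope objectives: an upright black cylinder with a steel foot and a thin steel band, 32 mm in diameter, 34 mm tall in all, about 60 g; straight-sided up to 24 mm, above that a steel nose 27 mm wide and 10 mm high with the lens in its top. Starts upright on the table, nose up; origin at the centre of its flat foot, z up its axis.
- lens_48: The second shortest of four loose microscope objectives: an upright black cylinder with a steel foot and a thin steel band, 32 mm in diameter, 48 mm tall in all, about 80 g; straight-sided up to 38 mm, above that a steel nose 21 mm wide and 10 mm high with the lens in its top. Starts upright on the table, nose up; origin at the centre of its flat foot, z up its axis.
- lens_62: The second tallest of four loose microscope objectives: an upright black cylinder with a steel foot and a thin steel band, 32 mm in diameter, 62 mm tall in all, about 100 g; straight-sided up to 52 mm, above that a steel nose 15 mm wide and 10 mm high with the lens in its top. Starts upright on the table, nose up; origin at the centre of its flat foot, z up its axis.
- lens_76: The tallest of four loose microscope objectives: an upright black cylinder with a steel foot and a thin steel band, 32 mm in diameter, 76 mm tall in all, about 120 g; straight-sided up to 66 mm, above that a steel nose 9 mm wide and 10 mm high with the lens in its top. Starts upright on the table, nose up; origin at the centre of its flat foot, z up its axis.
- pad_a: One of four identical fixed black rubber discs, 48 mm in diameter and 3 mm thick, flat and level in a straight row at 80 mm spacing on a fixed silver-grey parking strip (330 x 70 x 6 mm). Origin at the centre of its underside; its top, where an objective stands, is 3 mm higher, 9 mm above the table. Which disc is where along the row, and where and how the strip lies, change from start to start.
- pad_b: One of four identical fixed black rubber discs, 48 mm in diameter and 3 mm thick, flat and level in a straight row at 80 mm spacing on a fixed silver-grey parking strip (330 x 70 x 6 mm). Origin at the centre of its underside; its top, where an objective stands, is 3 mm higher, 9 mm above the table. Which disc is where along the row, and where and how the strip lies, change from start to start.
- pad_c: One of four identical fixed black rubber discs, 48 mm in diameter and 3 mm thick, flat and level in a straight row at 80 mm spacing on a fixed silver-grey parking strip (330 x 70 x 6 mm). Origin at the centre of its underside; its top, where an objective stands, is 3 mm higher, 9 mm above the table. Which disc is where along the row, and where and how the strip lies, change from start to start.
- pad_d: One of four identical fixed black rubber discs, 48 mm in diameter and 3 mm thick, flat and level in a straight row at 80 mm spacing on a fixed silver-grey parking strip (330 x 70 x 6 mm). Origin at the centre of its underside; its top, where an objective stands, is 3 mm higher, 9 mm above the table. Which disc is where along the row, and where and how the strip lies, change from start to start.
- scope: Fixed small digital microscope: a black tube with a white ring, tilted on a steel post with a round foot 66 mm in diameter, about 130 mm tall. It stands on the table in line with the discs, beyond one end of the strip or the other (an amber bottle stands beyond the other end), 100 mm from the nearest disc's centre. Origin at the centre of its foot, on the table; its tube leans across the row.

How it is judged:
By the outcome, as a careful person would: the job done as asked, in the order asked, and still so for the second after the job is handed in, with the robot touching nothing.
It also fails if it takes over 104 s, if anything falls off the work surface, if the arm or the gripper's body presses on something with over 40 N, if the wrist force passes 120 N, or if a joint passes its speed limit or range.

## Working session

There is one attempt and no reset: what is moved stays moved. The work goes in short steps, Python scripts to look and compute and a tool call to move; the robot and the scene stay as the last step left them, time stands still between calls to the robot, and variables do not carry over. Pictures are saved under pics/ and viewed, at most 14 in all, crops included, and the job is handed in when it is done.

Besides the shell and the picture viewer there is one more tool, called after "Call:" by a JSON object that holds its "op" and its "data", one argument or row to a line. drive_tool: Moves the arm, as the interface text tells. Its arguments: {"type":"object","properties":{"series":{"type":"array"},"grip_force":{"type":"number"}},"required":["series"]}

```bash
mkdir -p pics; ls
python3 - <<'E'
from plant import sensors, optics
import cv2,numpy as np
s=sensors.sense(); print({k:np.round(v,3) for k,v in s.items()})
for n in("side","top"):
    f=optics.grab_frame(n); cv2.imwrite(f"pics/{n}0.png",f["img"]); np.savez(f"{n}0.npz",**f); print(n,f["K"],f["dist"],f["R"],f["t"],(-f["R"].T@f["t"]))
E
```

```text
pics
{'time_s': np.float64(0.0), 'q': array([ 5.5061e+01,  1.9636e+01,  8.7377e+01,  2.0000e-03,  7.3075e+01,
       -8.3660e+00]), 'joint_velocities': array([ 0.084, -0.051,  0.022,  0.018,  0.052,  0.035]), 'joint_torque': array([-1.0000e-03, -4.3367e+01, -2.4601e+01, -0.0000e+00,  8.0000e-03,
       -0.0000e+00]), 'ee_pos': array([0.235, 0.469, 0.248]), 'tcp_rot': array([-1.79914e+02, -1.50000e-02,  1.53427e+02]), 'contact_force': array([0.243, 0.18 , 0.176]), 'moment': array([-0.006, -0.033, -0.034]), 'finger_force': np.float64(0.0), 'finger_gap': np.float64(0.085)}
side [[478.40577697   0.         279.01249594]
 [  0.         478.40577697 207.32811017]
 [  0.           0.           1.        ]] [-0.00312333  0.          0.          0.          0.        ] [[ 0.82158369 -0.57003903 -0.00746581]
 [-0.43440536 -0.6175101  -0.65572346]
 [ 0.36917776  0.54197489 -0.75496424]] [-0.46083903  0.27754393  0.85867886] [ 0.18217927 -0.55669244  0.82682337]
top [[440.39627171   0.         280.95516548]
 [  0.         440.39627171 209.31698757]
 [  0.           0.           1.        ]] [-0.14281898  0.          0.          0.          0.        ] [[-0.02832725 -0.99946638  0.01626437]
 [-0.98201021  0.02478629 -0.18719396]
 [ 0.18669094 -0.02127447 -0.98218832]] [0.00888532 0.54558929 1.02980293] [0.34377108 0.01726596 1.11344692]
```

View pics/top0.png

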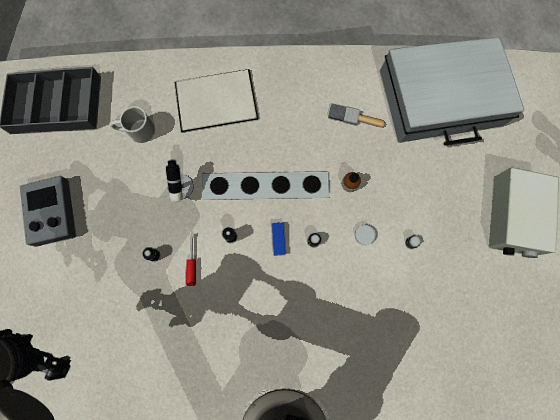

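View pics/side0.png

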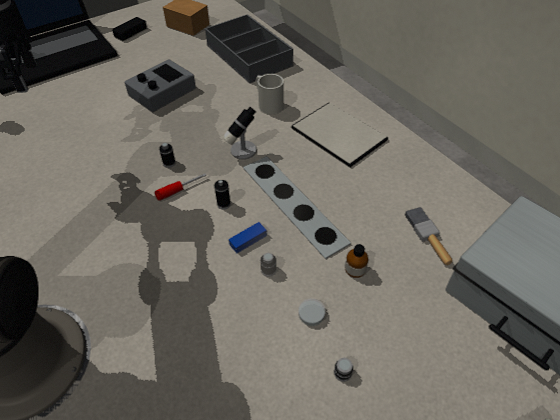

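The top view shows the scope at (180,185), to the left of the strip. The discs are at (219|250|281|312,185) and the lens candidates at about (151,254), (230,235), (315,239) and (414,241). In the side view the same lenses are at (167,153), (222,193), (268,263) and (344,369).

```bash
cat > h.py <<'E'
import numpy as np,cv2
def cloud(f):
    h,w=f["z_map"].shape
    uv=np.stack(np.meshgrid(np.arange(w),np.arange(h)),-1).reshape(-1,1,2).astype(float)
    n=cv2.undistortPoints(uv,f["K"],f["dist"]).reshape(h,w,2)
    ray=np.dstack([n,np.ones((h,w))])
    P=(ray*f["z_map"][...,None]-f["t"])@f["R"]
    return P,ray@f["R"],-f["R"].T@f["t"]
def onplane(f,u,v,z):
    n=cv2.undistortPoints(np.array([[[u,v]]],float),f["K"],f["dist"])[0,0]
    d=f["R"].T@np.r_[n,1]; c=-f["R"].T@f["t"]
    return c+d*(z-c[2])/d[2]
def lens(f,u,v,r=22):
    P,_,_=cloud(f); W=P[v-r:v+r,u-r:u+r]; z=W[...,2]
    m=((z>0.012)&(z<0.1)).astype(np.uint8)
    _,lab,st,ce=cv2.connectedComponentsWithStats(m)
    i=1+np.argmin(np.hypot(*(ce[1:]-r).T)-0.0*st[1:,4]); Q=W[lab==i]
    zt=np.percentile(Q[:,2],95); T=Q[Q[:,2]>zt-.004]
    return zt,T[:,:2].mean(0),Q[:,:2].min(0),Q[:,:2].max(0),len(Q)
def discs(f,x0,x1,y0,y1):
    g=f["img"].max(2)[y0:y1,x0:x1]; m=(g<50).astype(np.uint8)
    _,lab,st,ce=cv2.connectedComponentsWithStats(m)
    return [(c+[x0,y0],s[4]) for c,s in zip(ce[1:],st[1:]) if s[4]>80]
E
python3 - <<'E'
from h import *
np.set_printoptions(precision=4,suppress=True)
T=dict(np.load("top0.npz"));S=dict(np.load("side0.npz"))
for a,b in zip([(151,254),(230,235),(315,239),(414,241)],[(167,153),(222,193),(268,263),(344,369)]):
    print("top",*lens(T,*a));print("side",*lens(S,*b))
for f,box in((T,(203,328,172,198)),(S,(248,345,160,250))):
    for c,a in discs(f,*box): print(c,a,onplane(f,*c,.009))
for f,n,boxes in((T,"t",[(130,150,340,270),(300,225,430,260)]),(S,"s",[(150,90,400,400)])):
    for i,(a,b,c,d) in enumerate(boxes): cv2.imwrite(f"pics/c{n}{i}.png",cv2.resize(f["img"][b:d,a:c],None,fx=min(800/(c-a),590/(d-b)),fy=min(800/(c-a),590/(d-b)),interpolation=cv2.INTER_CUBIC))
E
```

```text
top 0.06345612027791432 [0.4455 0.3199] [0.4297 0.304 ] [0.4615 0.3337] 182
side 0.06062871896449222 [0.4457 0.3138] [0.4304 0.2969] [0.4631 0.3301] 252
top 0.07218488663896276 [0.485  0.1194] [0.4715 0.1063] [0.5035 0.1381] 179
side 0.06932638231864038 [0.4886 0.1154] [0.4725 0.1007] [0.5028 0.1342] 333
top 0.049609743392443326 [ 0.4714 -0.0851] [ 0.4547 -0.1004] [ 0.4874 -0.0695] 148
side 0.048750628044702635 [ 0.4718 -0.0916] [ 0.4555 -0.1073] [ 0.4864 -0.0748] 272
top 0.036467194125153354 [ 0.4609 -0.3386] [ 0.4454 -0.3513] [ 0.477  -0.3238] 135
side 0.03499666812997094 [ 0.4571 -0.3435] [ 0.4411 -0.3591] [ 0.472  -0.3285] 312
[218.6709 185.2827] 237 [0.6209 0.1524 0.009 ]
[249.6639 184.8319] 238 [0.62   0.0723 0.009 ]
[280.5325 184.1212] 231 [ 0.6199 -0.0074  0.009 ]
[311.4874 183.7269] 238 [ 0.6191 -0.0876  0.009 ]
[264.4926 170.9212] 203 [0.62   0.1468 0.009 ]
[283.1973 190.7489] 223 [0.6193 0.0669 0.009 ]
[303.4643 212.3095] 252 [ 0.6185 -0.0133  0.009 ]
[325.2131 235.3711] 291 [ 0.6179 -0.0925  0.009 ]
```

View pics/cs0.png

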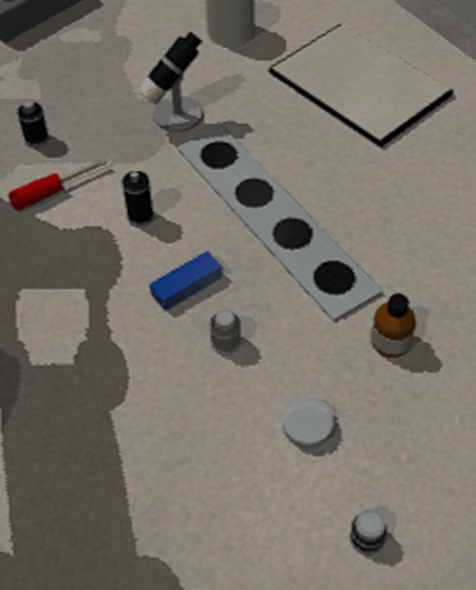

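All four lenses are identified by height: 34 at y≈−0.34, 48 at y≈−0.09, 76 at y≈+0.12 and 62 at y≈+0.32. The shortest goes on the disc at y≈+0.15, next to the scope. I'll turn the tool so the fingers close along world x, then go above lens_62.

Call:
{"op": "drive_tool", "data": {
  "series": [
    {"grip":-1,"spin":0.1383},
    {"grip":-1,"spin":0.1383},
    {"grip":-1,"spin":0.1383},
    {"grip":-1,"spin":0.1383},
    {"grip":-1,"spin":0.1383},
    {"grip":-1,"spin":0.1383},
    {"grip":-1,"spin":0.1383},
    {"grip":-1,"spin":0.1383},
    {"grip":-1,"x":-22,"y":30,"z":14},
    {"grip":-1,"x":-22,"y":30,"z":14},
    {"grip":-1,"x":-22,"y":30,"z":14},
    {"grip":-1,"x":-22,"y":30,"z":14},
    {"grip":-1,"x":-22,"y":30,"z":14},
    {"grip":-1,"x":-22,"y":30,"z":14},
    {"grip":-1,"x":-21,"y":31,"z":14},
    {"grip":-1},
    {"grip":-1}
  ],
  "grip_force": 30
}}

```text
invalid input
```

Call:
{"op": "drive_tool", "data": {
  "series": [
    {"grip":-1,"x":0,"y":0,"z":0,"spin":0.138},
    {"grip":-1,"x":0,"y":0,"z":0,"spin":0.138}
  ]
}}

```text
time_s: 0.3
ee_pos: [0.2347, 0.4694, 0.2479]
tcp_rot: [-179.9, 0.0, 137.3]
contact_force: [1.4, 0.5, 1.2]
finger_gap: 0.0852
finger_force: 0.0
```

Call:
{"op": "drive_tool", "data": {
  "grip_force": 30,
  "series": [
    {"grip":-1,"x":0,"y":0,"z":0,"spin":0.1385},
    {"grip":-1,"x":0,"y":0,"z":0,"spin":0.1385},
    {"grip":-1,"x":0,"y":0,"z":0,"spin":0.1385},
    {"grip":-1,"x":0,"y":0,"z":0,"spin":0.1385},
    {"grip":-1,"x":0,"y":0,"z":0,"spin":0.1385},
    {"grip":-1,"x":0,"y":0,"z":0,"spin":0.1385},
    {"grip":-1,"x":-22,"y":30,"z":14,"spin":0},
    {"grip":-1,"x":-22,"y":30,"z":14,"spin":0},
    {"grip":-1,"x":-22,"y":30,"z":14,"spin":0},
    {"grip":-1,"x":-22,"y":30,"z":14,"spin":0},
    {"grip":-1,"x":-22,"y":30,"z":14,"spin":0},
    {"grip":-1,"x":-22,"y":30,"z":14,"spin":0},
    {"grip":-1,"x":-21,"y":31,"z":14,"spin":0},
    {"grip":-1,"x":0,"y":0,"z":0,"spin":0},
    {"grip":-1,"x":0,"y":0,"z":0,"spin":0}
  ]
}}

```text
time_s: 1.8
ee_pos: [0.4458, 0.316, 0.1496]
tcp_rot: [-179.9, 0.0, 89.9]
contact_force: [0.2, -0.4, 0.3]
finger_gap: 0.0858
finger_force: 0.0
```

Run:
```python
from plant import optics
import cv2,numpy as np
o=[]
for n,(u,v) in(("side",(167,140)),("top",(151,245))):
    f=optics.grab_frame(n); p=f["img"][v-60:v+60,u-60:u+60]
    X=[cv2.projectPoints(np.array([[.4458,.316,z]]),cv2.Rodrigues(f["R"])[0],f["t"],f["K"],f["dist"])[0].ravel() for z in(.1326,.0)]
    print(n,X); p=cv2.resize(p,(400,400),interpolation=cv2.INTER_CUBIC)
    for q in X: cv2.circle(p,tuple(int(k) for k in (q-[u-60,v-60])*400/120),3,(0,0,255),-1)
    o.append(p)
cv2.imwrite("pics/a1.png",np.hstack(o))
```

```text
side [array([158.53114168, 120.7158745 ]), array([169.01265282, 162.78222574])]
top [array([140.07846218, 249.62469161]), array([155.45429751, 254.73090264])]
```

View pics/a1.png

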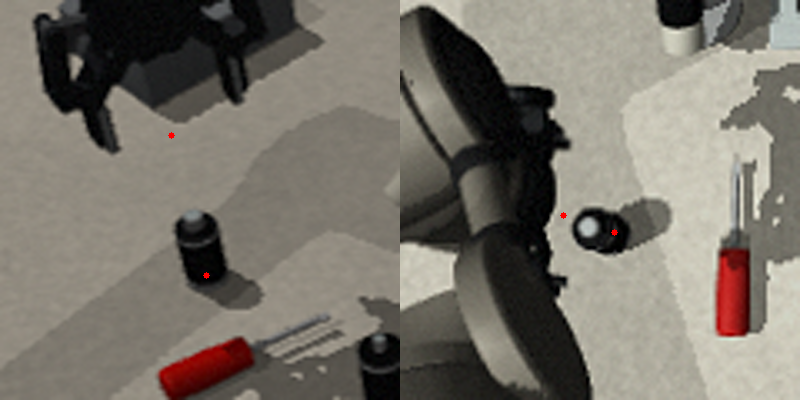

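The side crop shows the fingertips at about (107,150) and (235,102), centred on the projected TCP over the lens at (200,245). The top crop agrees, so I'll descend and grip.

Call:
{"op": "drive_tool", "data": {
  "grip_force": 30,
  "series": [
    {"grip":-1,"x":0,"y":0,"z":38,"spin":0},
    {"grip":-1,"x":0,"y":0,"z":38,"spin":0},
    {"grip":-1,"x":0,"y":0,"z":28,"spin":0},
    {"grip":-1,"x":0,"y":0,"z":14,"spin":0},
    {"grip":1,"x":0,"y":0,"z":0,"spin":0},
    {"grip":1,"x":0,"y":0,"z":0,"spin":0},
    {"grip":1,"x":0,"y":0,"z":0,"spin":0},
    {"grip":1,"x":0,"y":0,"z":0,"spin":0},
    {"grip":1,"x":0,"y":0,"z":0,"spin":0},
    {"grip":1,"x":0,"y":0,"z":0,"spin":0},
    {"grip":1,"x":0,"y":0,"z":0,"spin":0},
    {"grip":1,"x":0,"y":0,"z":0,"spin":0}
  ]
}}

```text
time_s: 3.1
ee_pos: [0.4464, 0.3172, 0.0338]
tcp_rot: [179.9, -0.1, 90.0]
contact_force: [-1.5, 0.7, 6.9]
finger_gap: 0.0313
finger_force: 29.5
```

Call:
{"op": "drive_tool", "data": {
  "grip_force": 30,
  "series": [
    {"grip":1,"x":0,"y":0,"z":-20,"spin":0},
    {"grip":1,"x":0,"y":0,"z":-38,"spin":0},
    {"grip":1,"x":0,"y":0,"z":-38,"spin":0},
    {"grip":1,"x":0,"y":0,"z":-38,"spin":0},
    {"grip":1,"x":0,"y":0,"z":-20,"spin":0},
    {"grip":1,"x":-18,"y":9,"z":0,"spin":0},
    {"grip":1,"x":-36,"y":19,"z":0,"spin":0},
    {"grip":1,"x":-36,"y":19,"z":0,"spin":0},
    {"grip":1,"x":-36,"y":19,"z":0,"spin":0},
    {"grip":1,"x":-36,"y":19,"z":0,"spin":0},
    {"grip":1,"x":-36,"y":19,"z":0,"spin":0},
    {"grip":1,"x":-36,"y":19,"z":0,"spin":0},
    {"grip":1,"x":-36,"y":19,"z":0,"spin":0},
    {"grip":1,"x":-36,"y":19,"z":0,"spin":0},
    {"grip":1,"x":-20,"y":12,"z":0,"spin":0},
    {"grip":1,"x":0,"y":0,"z":0,"spin":0},
    {"grip":1,"x":0,"y":0,"z":0,"spin":0}
  ]
}}

```text
time_s: 4.8
ee_pos: [0.6186, -0.0097, 0.1863]
tcp_rot: [-180.0, -0.0, 89.9]
contact_force: [0.3, 0.1, -0.8]
finger_gap: 0.0313
finger_force: 30.0
```

Call:
{"op": "drive_tool", "data": {
  "grip_force": 30,
  "series": [
    {"grip":1,"x":0,"y":0,"z":20,"spin":0},
    {"grip":1,"x":0,"y":0,"z":38,"spin":0},
    {"grip":1,"x":0,"y":0,"z":38,"spin":0},
    {"grip":1,"x":0,"y":0,"z":26,"spin":0},
    {"grip":1,"x":0,"y":0,"z":12,"spin":0},
    {"grip":1,"x":0,"y":0,"z":4,"spin":0},
    {"grip":1,"x":0,"y":0,"z":0,"spin":0},
    {"grip":1,"x":0,"y":0,"z":0,"spin":0},
    {"grip":1,"x":0,"y":0,"z":0,"spin":0}
  ]
}}

```text
time_s: 5.7
ee_pos: [0.6197, -0.0094, 0.0499]
tcp_rot: [179.8, 0.0, 90.0]
contact_force: [-0.0, 0.3, -0.3]
finger_gap: 0.0316
finger_force: 30.0
```

```bash
cat > snap.py <<'E'
import sys,cv2,numpy as np
from plant import optics,sensors
def snap(name,xyz,r=40):
    o=[]
    for n in("side","top"):
        f=optics.grab_frame(n); q=cv2.projectPoints(np.array([xyz]),cv2.Rodrigues(f["R"])[0],f["t"],f["K"],f["dist"])[0].ravel().astype(int)
        np.savez(f"{n}1.npz",**f)
        p=f["img"][q[1]-r:q[1]+r,q[0]-r:q[0]+r]; print(n,q-r); o.append(cv2.resize(p,(400,400),interpolation=cv2.INTER_CUBIC))
    cv2.imwrite(name,np.hstack(o))
if __name__=="__main__": snap(sys.argv[1],[float(a) for a in sys.argv[2:5]])
E
python3 snap.py pics/b1.png 0.619 -0.01 0.03
```

```text
side [263 165]
top [241 142]
```

View pics/b1.png

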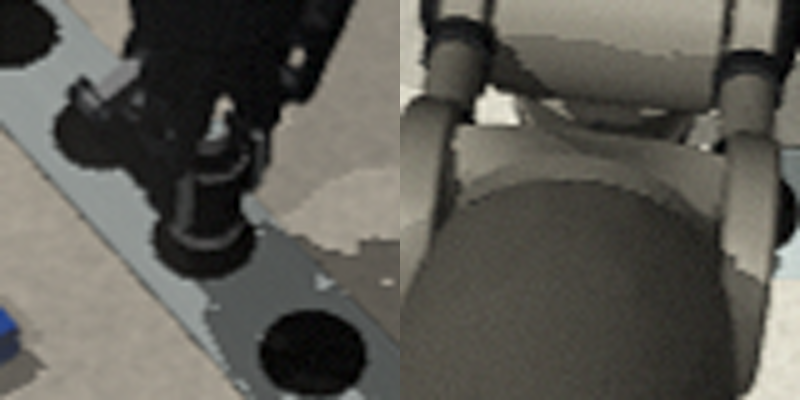

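The side crop shows the foot at about (208,240) over the pad centre at about (206,237). It is centred and about 7 mm above the pad, so I'll lower it gently.

Call:
{"op": "drive_tool", "data": {
  "grip_force": 30,
  "series": [
    {"grip":1,"x":0,"y":0,"z":3,"spin":0},
    {"grip":1,"x":0,"y":0,"z":2,"spin":0},
    {"grip":1,"x":0,"y":0,"z":1,"spin":0},
    {"grip":1,"x":0,"y":0,"z":0.5,"spin":0},
    {"grip":1,"x":0,"y":0,"z":0,"spin":0},
    {"grip":1,"x":0,"y":0,"z":0,"spin":0}
  ]
}}

```text
time_s: 6.4
ee_pos: [0.6188, -0.0095, 0.0428]
tcp_rot: [180.0, 0.0, 90.0]
contact_force: [-3.4, -1.3, 8.6]
finger_gap: 0.0315
finger_force: 30.9
```

Call:
{"op": "drive_tool", "data": {
  "grip_force": 20,
  "series": [
    {"grip":1,"x":0,"y":0,"z":0,"spin":0},
    {"grip":1,"x":0,"y":0,"z":0,"spin":0},
    {"grip":0,"x":0,"y":0,"z":0,"spin":0},
    {"grip":-0.5,"x":0,"y":0,"z":0,"spin":0},
    {"grip":-1,"x":0,"y":0,"z":0,"spin":0},
    {"grip":-1,"x":0,"y":0,"z":0,"spin":0},
    {"grip":-1,"x":0,"y":0,"z":0,"spin":0},
    {"grip":-1,"x":0,"y":0,"z":-10,"spin":0},
    {"grip":-1,"x":0,"y":0,"z":-30,"spin":0},
    {"grip":-1,"x":0,"y":0,"z":-40,"spin":0},
    {"grip":-1,"x":0,"y":0,"z":-40,"spin":0},
    {"grip":-1,"x":0,"y":0,"z":-30,"spin":0},
    {"grip":-1,"x":0,"y":0,"z":0,"spin":0}
  ]
}}

```text
time_s: 7.7
ee_pos: [0.6212, -0.0097, 0.198]
tcp_rot: [179.4, 0.1, 90.0]
contact_force: [1.1, 0.5, -0.6]
finger_gap: 0.0851
finger_force: 0.0
```

Call:
{"op": "drive_tool", "data": {
  "grip_force": 30,
  "series": [
    {"grip":-1,"x":26,"y":-27,"z":0,"spin":0},
    {"grip":-1,"x":26,"y":-27,"z":0,"spin":0},
    {"grip":-1,"x":26,"y":-27,"z":0,"spin":0},
    {"grip":-1,"x":26,"y":-27,"z":0,"spin":0},
    {"grip":-1,"x":24,"y":-24,"z":20,"spin":0},
    {"grip":-1,"x":0,"y":0,"z":30,"spin":0},
    {"grip":-1,"x":0,"y":0,"z":0,"spin":0},
    {"grip":-1,"x":0,"y":0,"z":0,"spin":0}
  ]
}}

```text
time_s: 8.5
ee_pos: [0.487, 0.1184, 0.142]
tcp_rot: [-180.0, 0.0, 90.0]
contact_force: [1.0, -0.1, 0.7]
finger_gap: 0.0858
finger_force: 0.0
```

```bash
python3 snap.py pics/b2.png 0.619 -0.01 0.03
```

```text
side [263 165]
top [241 142]
```

View pics/b2.png

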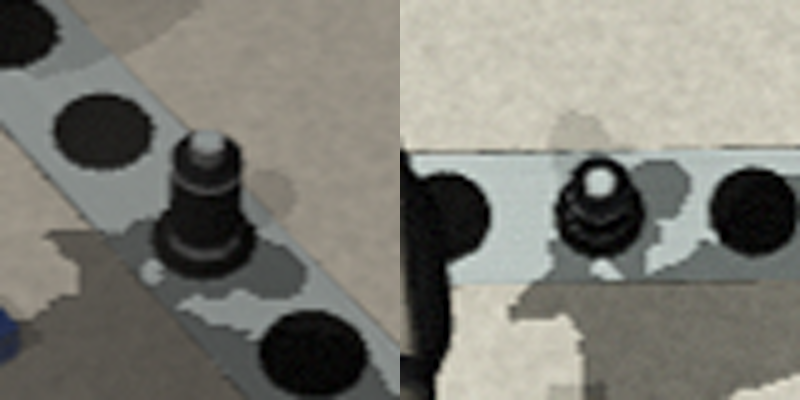

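The first placing stands upright and centred on its disc, at side (205,240) and top (600,215). Next I'll take lens_76.

Call:
{"op": "drive_tool", "data": {
  "grip_force": 30,
  "series": [
    {"grip":-1,"x":0,"y":0,"z":35,"spin":0},
    {"grip":-1,"x":0,"y":0,"z":38,"spin":0},
    {"grip":-1,"x":0,"y":0,"z":20,"spin":0},
    {"grip":-1,"x":0,"y":0,"z":7,"spin":0},
    {"grip":1,"x":0,"y":0,"z":0,"spin":0},
    {"grip":1,"x":0,"y":0,"z":0,"spin":0},
    {"grip":1,"x":0,"y":0,"z":0,"spin":0},
    {"grip":1,"x":0,"y":0,"z":0,"spin":0},
    {"grip":1,"x":0,"y":0,"z":0,"spin":0},
    {"grip":1,"x":0,"y":0,"z":0,"spin":0},
    {"grip":1,"x":0,"y":0,"z":0,"spin":0},
    {"grip":1,"x":0,"y":0,"z":0,"spin":0}
  ]
}}

```text
time_s: 9.8
ee_pos: [0.4876, 0.1186, 0.043]
tcp_rot: [179.9, -0.0, 90.0]
contact_force: [-1.3, -1.0, 5.8]
finger_gap: 0.0315
finger_force: 29.4
```

Run:
```python
from h import *
T=dict(np.load("top1.npz"));S=dict(np.load("side1.npz"))
for f,u,v in((S,304,205),(T,281,182)):
    z,c,a,b,n=lens(f,u,v,16); print(z,c,(a+b)/2,n)
```

```text
0.06956520663638542 [ 0.61995689 -0.01243656] [ 0.6197632  -0.01234356] 330
0.07177792137524838 [ 0.61894563 -0.00583258] [ 0.6200879  -0.00566967] 182
```

Call:
{"op": "drive_tool", "data": {
  "grip_force": 30,
  "series": [
    {"grip":1,"x":0,"y":0,"z":-20,"spin":0},
    {"grip":1,"x":0,"y":0,"z":-40,"spin":0},
    {"grip":1,"x":0,"y":0,"z":-40,"spin":0},
    {"grip":1,"x":0,"y":0,"z":-20,"spin":0},
    {"grip":1,"x":-16,"y":10,"z":0,"spin":0},
    {"grip":1,"x":-33,"y":21,"z":0,"spin":0},
    {"grip":1,"x":-33,"y":21,"z":0,"spin":0},
    {"grip":1,"x":-33,"y":21,"z":0,"spin":0},
    {"grip":1,"x":-33,"y":21,"z":0,"spin":0},
    {"grip":1,"x":-33,"y":21,"z":0,"spin":0},
    {"grip":1,"x":-27.5,"y":16,"z":0,"spin":0},
    {"grip":1,"x":0,"y":0,"z":0,"spin":0},
    {"grip":1,"x":0,"y":0,"z":20,"spin":0},
    {"grip":1,"x":0,"y":0,"z":40,"spin":0},
    {"grip":1,"x":0,"y":0,"z":30,"spin":0},
    {"grip":1,"x":0,"y":0,"z":12,"spin":0},
    {"grip":1,"x":0,"y":0,"z":2,"spin":0},
    {"grip":1,"x":0,"y":0,"z":0,"spin":0},
    {"grip":1,"x":0,"y":0,"z":0,"spin":0}
  ]
}}

```text
time_s: 11.7
ee_pos: [0.619, -0.09, 0.0597]
tcp_rot: [179.8, 0.0, 90.0]
contact_force: [0.6, 0.3, -1.1]
finger_gap: 0.0312
finger_force: 30.1
```

Call:
{"op": "drive_tool", "data": {
  "grip_force": 30,
  "series": [
    {"grip":1,"x":0,"y":0,"z":3,"spin":0},
    {"grip":1,"x":0,"y":0,"z":2,"spin":0},
    {"grip":1,"x":0,"y":0,"z":1,"spin":0},
    {"grip":1,"x":0,"y":0,"z":0.5,"spin":0},
    {"grip":1,"x":0,"y":0,"z":0,"spin":0},
    {"grip":1,"x":0,"y":0,"z":0,"spin":0}
  ]
}}

```text
time_s: 12.3
ee_pos: [0.6179, -0.09, 0.0521]
tcp_rot: [180.0, 0.0, 90.0]
contact_force: [-2.9, 0.0, 5.8]
finger_gap: 0.0313
finger_force: 30.6
```

Call:
{"op": "drive_tool", "data": {
  "grip_force": 20,
  "series": [
    {"grip":1,"x":0,"y":0,"z":0,"spin":0},
    {"grip":1,"x":0,"y":0,"z":0,"spin":0},
    {"grip":0,"x":0,"y":0,"z":0,"spin":0},
    {"grip":-0.5,"x":0,"y":0,"z":0,"spin":0},
    {"grip":-1,"x":0,"y":0,"z":0,"spin":0},
    {"grip":-1,"x":0,"y":0,"z":0,"spin":0},
    {"grip":-1,"x":0,"y":0,"z":0,"spin":0},
    {"grip":-1,"x":0,"y":0,"z":-10,"spin":0},
    {"grip":-1,"x":0,"y":0,"z":-30,"spin":0},
    {"grip":-1,"x":0,"y":0,"z":-40,"spin":0},
    {"grip":-1,"x":0,"y":0,"z":-40,"spin":0},
    {"grip":-1,"x":0,"y":0,"z":0,"spin":0},
    {"grip":-1,"x":1,"y":-37,"z":0,"spin":0},
    {"grip":-1,"x":0,"y":-37,"z":0,"spin":0},
    {"grip":-1,"x":0,"y":-37,"z":10,"spin":0},
    {"grip":-1,"x":0,"y":-36,"z":20,"spin":0},
    {"grip":-1,"x":0,"y":0,"z":20,"spin":0},
    {"grip":-1,"x":0,"y":0,"z":0,"spin":0},
    {"grip":-1,"x":0,"y":0,"z":0,"spin":0}
  ]
}}

```text
time_s: 14.2
ee_pos: [0.4716, -0.0892, 0.1219]
tcp_rot: [179.9, 0.0, 90.0]
contact_force: [-0.4, 0.3, 0.9]
finger_gap: 0.0852
finger_force: 0.0
```

```bash
python3 snap.py pics/b3.png 0.619 -0.09 0.03;  python3 - <<'E'
from h import *
T=dict(np.load("top1.npz"));S=dict(np.load("side1.npz"))
for f,u,v in((S,324,226),(T,313,182)):
    z,c,a,b,n=lens(f,u,v,18); print(z,c,(a+b)/2,n)
E
```

```text
side [285 188]
top [273 141]
0.07627247677589225 [ 0.61798567 -0.091341  ] [ 0.6183852  -0.09071982] 414
0.07297844293817835 [ 0.60964222 -0.09773797] [ 0.60964222 -0.09773797] 1
```

View pics/b3.png

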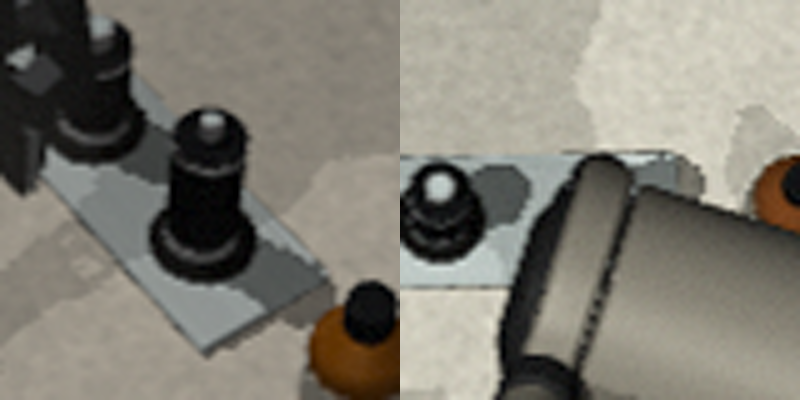

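lens_76 is upright and centred at side (205,240). Gripping lens_48 next.

Call:
{"op": "drive_tool", "data": {
  "grip_force": 30,
  "series": [
    {"grip":-1,"x":0,"y":0,"z":35,"spin":0},
    {"grip":-1,"x":0,"y":0,"z":35,"spin":0},
    {"grip":-1,"x":0,"y":0,"z":18,"spin":0},
    {"grip":-1,"x":0,"y":0,"z":7,"spin":0},
    {"grip":1,"x":0,"y":0,"z":0,"spin":0},
    {"grip":1,"x":0,"y":0,"z":0,"spin":0},
    {"grip":1,"x":0,"y":0,"z":0,"spin":0},
    {"grip":1,"x":0,"y":0,"z":0,"spin":0},
    {"grip":1,"x":0,"y":0,"z":0,"spin":0},
    {"grip":1,"x":0,"y":0,"z":0,"spin":0},
    {"grip":1,"x":0,"y":0,"z":0,"spin":0},
    {"grip":1,"x":0,"y":0,"z":0,"spin":0}
  ]
}}

```text
time_s: 15.5
ee_pos: [0.4716, -0.0892, 0.0275]
tcp_rot: [179.9, 0.0, 90.0]
contact_force: [-1.6, 0.3, 7.0]
finger_gap: 0.0315
finger_force: 29.4
```

Call:
{"op": "drive_tool", "data": {
  "grip_force": 30,
  "series": [
    {"grip":1,"x":0,"y":0,"z":-20,"spin":0},
    {"grip":1,"x":0,"y":0,"z":-40,"spin":0},
    {"grip":1,"x":0,"y":0,"z":-40,"spin":0},
    {"grip":1,"x":0,"y":0,"z":-20,"spin":0},
    {"grip":1,"x":15,"y":14,"z":0,"spin":0},
    {"grip":1,"x":30,"y":28,"z":0,"spin":0},
    {"grip":1,"x":30,"y":28,"z":0,"spin":0},
    {"grip":1,"x":30,"y":28,"z":0,"spin":0},
    {"grip":1,"x":30,"y":28,"z":0,"spin":0},
    {"grip":1,"x":22,"y":22,"z":0,"spin":0},
    {"grip":1,"x":0,"y":0,"z":0,"spin":0},
    {"grip":1,"x":0,"y":0,"z":0,"spin":0},
    {"grip":1,"x":0,"y":0,"z":20,"spin":0},
    {"grip":1,"x":0,"y":0,"z":40,"spin":0},
    {"grip":1,"x":0,"y":0,"z":30,"spin":0},
    {"grip":1,"x":0,"y":0,"z":12,"spin":0},
    {"grip":1,"x":0,"y":0,"z":2,"spin":0},
    {"grip":1,"x":0,"y":0,"z":0,"spin":0},
    {"grip":1,"x":0,"y":0,"z":0,"spin":0}
  ]
}}

```text
time_s: 17.4
ee_pos: [0.62, 0.0678, 0.0443]
tcp_rot: [179.8, -0.0, 90.0]
contact_force: [-0.0, 0.3, -0.8]
finger_gap: 0.031
finger_force: 30.2
```

Call:
{"op": "drive_tool", "data": {
  "grip_force": 30,
  "series": [
    {"grip":1,"x":0,"y":0,"z":3,"spin":0},
    {"grip":1,"x":0,"y":0,"z":2,"spin":0},
    {"grip":1,"x":0,"y":0,"z":1,"spin":0},
    {"grip":1,"x":0,"y":0,"z":0.5,"spin":0},
    {"grip":1,"x":0,"y":0,"z":0,"spin":0},
    {"grip":1,"x":0,"y":0,"z":0,"spin":0}
  ]
}}

```text
time_s: 18.0
ee_pos: [0.6189, 0.0682, 0.0365]
tcp_rot: [180.0, -0.0, 90.0]
contact_force: [-2.3, 0.2, 4.6]
finger_gap: 0.0313
finger_force: 30.8
```

Call:
{"op": "drive_tool", "data": {
  "grip_force": 20,
  "series": [
    {"grip":1,"x":0,"y":0,"z":0,"spin":0},
    {"grip":1,"x":0,"y":0,"z":0,"spin":0},
    {"grip":0,"x":0,"y":0,"z":0,"spin":0},
    {"grip":-0.5,"x":0,"y":0,"z":0,"spin":0},
    {"grip":-1,"x":0,"y":0,"z":0,"spin":0},
    {"grip":-1,"x":0,"y":0,"z":0,"spin":0},
    {"grip":-1,"x":0,"y":0,"z":0,"spin":0},
    {"grip":-1,"x":0,"y":0,"z":-10,"spin":0},
    {"grip":-1,"x":0,"y":0,"z":-30,"spin":0},
    {"grip":-1,"x":0,"y":0,"z":-40,"spin":0},
    {"grip":-1,"x":0,"y":0,"z":-40,"spin":0},
    {"grip":-1,"x":0,"y":0,"z":-10,"spin":0},
    {"grip":-1,"x":0,"y":0,"z":0,"spin":0}
  ]
}}

```text
time_s: 19.3
ee_pos: [0.6199, 0.0681, 0.1686]
tcp_rot: [179.7, -0.0, 90.0]
contact_force: [-0.1, -0.6, -1.5]
finger_gap: 0.0854
finger_force: 0.0
```

Call:
{"op": "drive_tool", "data": {
  "grip_force": 30,
  "series": [
    {"grip":-1,"x":-20,"y":-8,"z":0,"spin":0},
    {"grip":-1,"x":-40,"y":-16,"z":0,"spin":0},
    {"grip":-1,"x":-40,"y":-16,"z":0,"spin":0},
    {"grip":-1,"x":-40,"y":-16,"z":0,"spin":0},
    {"grip":-1,"x":-40,"y":-16,"z":0,"spin":0},
    {"grip":-1,"x":-40,"y":-16,"z":0,"spin":0},
    {"grip":-1,"x":-40,"y":-16,"z":0,"spin":0},
    {"grip":-1,"x":-40,"y":-16,"z":0,"spin":0},
    {"grip":-1,"x":-40,"y":-16,"z":0,"spin":0},
    {"grip":-1,"x":-40,"y":-16,"z":0,"spin":0},
    {"grip":-1,"x":-29,"y":-8,"z":0,"spin":0},
    {"grip":-1,"x":0,"y":0,"z":30,"spin":0},
    {"grip":-1,"x":0,"y":0,"z":20,"spin":0},
    {"grip":-1,"x":0,"y":0,"z":0,"spin":0},
    {"grip":-1,"x":0,"y":0,"z":0,"spin":0}
  ]
}}

```text
time_s: 20.8
ee_pos: [0.4585, -0.3404, 0.1149]
tcp_rot: [-179.9, -0.1, 90.0]
contact_force: [0.5, -0.5, -1.0]
finger_gap: 0.0854
finger_force: 0.0
```

```bash
python3 snap.py pics/b4.png 0.619 0.068 0.03;  python3 - <<'E'
from h import *
T=dict(np.load("top1.npz"));S=dict(np.load("side1.npz"))
for f,u,v in((S,283,186),(T,250,182),(S,324,226),(T,311,182),(S,344,369),(T,414,241)):
    z,c,a,b,n=lens(f,u,v,18); print(z,c,(a+b)/2,n)
E
```

```text
side [242 144]
top [210 143]
0.05565456652425454 [0.63130979 0.06497254] [0.63130979 0.06497254] 1
0.05953289265193545 [0.61856237 0.07139674] [0.61835764 0.07081252] 152
0.08143052171968342 [ 0.61876755 -0.09107777] [ 0.61886958 -0.09056204] 221
0.08347937828546739 [ 0.61831896 -0.08483145] [ 0.61756657 -0.08765007] 202
0.03516854030385268 [ 0.45706532 -0.3434036 ] [ 0.45674322 -0.34368732] 312
0.036525770259292004 [ 0.4606698  -0.33926373] [ 0.46095591 -0.33757836] 124
```

View pics/b4.png

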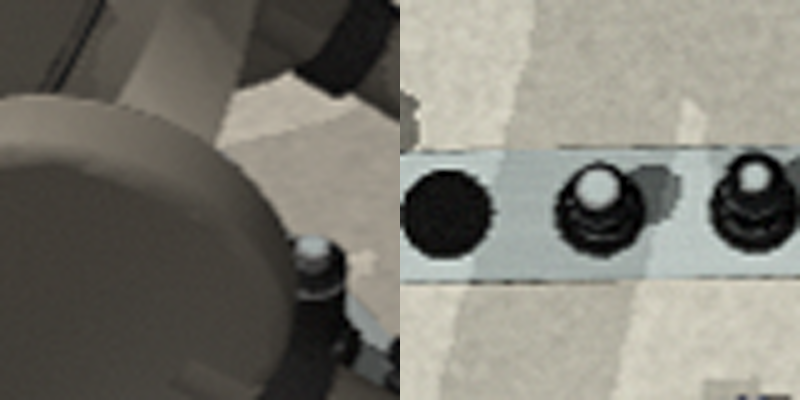

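lens_48 is centred at top (600,212). For lens_34 I need a low grip with the tips just clear of the table.

Call:
{"op": "drive_tool", "data": {
  "grip_force": 30,
  "series": [
    {"grip":-1,"x":0,"y":0,"z":35,"spin":0},
    {"grip":-1,"x":0,"y":0,"z":35,"spin":0},
    {"grip":-1,"x":0,"y":0,"z":18,"spin":0},
    {"grip":-1,"x":0,"y":0,"z":6,"spin":0},
    {"grip":-1,"x":0,"y":0,"z":0,"spin":0},
    {"grip":-1,"x":0,"y":0,"z":0,"spin":0}
  ]
}}

```text
time_s: 21.5
ee_pos: [0.4597, -0.3416, 0.0233]
tcp_rot: [179.9, 0.1, 90.0]
contact_force: [-0.4, -0.0, -0.0]
finger_gap: 0.0852
finger_force: 0.0
```

Call:
{"op": "drive_tool", "data": {
  "grip_force": 30,
  "series": [
    {"grip":-1,"x":0,"y":0,"z":2,"spin":0},
    {"grip":1,"x":0,"y":0,"z":0,"spin":0},
    {"grip":1,"x":0,"y":0,"z":0,"spin":0},
    {"grip":1,"x":0,"y":0,"z":0,"spin":0},
    {"grip":1,"x":0,"y":0,"z":0,"spin":0},
    {"grip":1,"x":0,"y":0,"z":0,"spin":0},
    {"grip":1,"x":0,"y":0,"z":0,"spin":0},
    {"grip":1,"x":0,"y":0,"z":0,"spin":0},
    {"grip":1,"x":0,"y":0,"z":0,"spin":0}
  ]
}}

```text
time_s: 22.4
ee_pos: [0.4589, -0.341, 0.0201]
tcp_rot: [180.0, 0.0, 90.0]
contact_force: [-1.2, 0.8, 6.5]
finger_gap: 0.0307
finger_force: 29.7
```

Call:
{"op": "drive_tool", "data": {
  "grip_force": 30,
  "series": [
    {"grip":1,"x":0,"y":0,"z":-20,"spin":0},
    {"grip":1,"x":0,"y":0,"z":-40,"spin":0},
    {"grip":1,"x":0,"y":0,"z":-40,"spin":0},
    {"grip":1,"x":0,"y":0,"z":-20,"spin":0},
    {"grip":1,"x":20,"y":6,"z":0,"spin":0},
    {"grip":1,"x":40,"y":13,"z":0,"spin":0},
    {"grip":1,"x":40,"y":13,"z":0,"spin":0},
    {"grip":1,"x":40,"y":13,"z":0,"spin":0},
    {"grip":1,"x":40,"y":13,"z":0,"spin":0},
    {"grip":1,"x":40,"y":13,"z":0,"spin":0},
    {"grip":1,"x":40,"y":13,"z":0,"spin":0},
    {"grip":1,"x":40,"y":13,"z":0,"spin":0},
    {"grip":1,"x":40,"y":13,"z":0,"spin":0},
    {"grip":1,"x":40,"y":13,"z":0,"spin":0},
    {"grip":1,"x":40,"y":13,"z":0,"spin":0},
    {"grip":1,"x":40,"y":13,"z":0,"spin":0},
    {"grip":1,"x":30,"y":12,"z":0,"spin":0},
    {"grip":1,"x":0,"y":0,"z":0,"spin":0},
    {"grip":1,"x":0,"y":0,"z":0,"spin":0}
  ]
}}

```text
time_s: 24.3
ee_pos: [0.6194, 0.1495, 0.1389]
tcp_rot: [-179.9, 0.0, 90.1]
contact_force: [-0.9, -0.5, -0.1]
finger_gap: 0.0309
finger_force: 29.9
```

Call:
{"op": "drive_tool", "data": {
  "grip_force": 30,
  "series": [
    {"grip":1,"x":0,"y":0,"z":20,"spin":0},
    {"grip":1,"x":0,"y":0,"z":40,"spin":0},
    {"grip":1,"x":0,"y":0,"z":30,"spin":0},
    {"grip":1,"x":0,"y":0,"z":12,"spin":0},
    {"grip":1,"x":0,"y":0,"z":0,"spin":0},
    {"grip":1,"x":0,"y":0,"z":0,"spin":0},
    {"grip":1,"x":0,"y":0,"z":0,"spin":0}
  ]
}}

```text
time_s: 25.0
ee_pos: [0.6211, 0.1489, 0.0399]
tcp_rot: [179.8, -0.0, 90.0]
contact_force: [0.6, 0.2, -0.1]
finger_gap: 0.0307
finger_force: 29.9
```

```bash
python3 snap.py pics/b5.png 0.619 0.149 0.03
```

```text
side [223 124]
top [178 143]
```

View pics/b5.png

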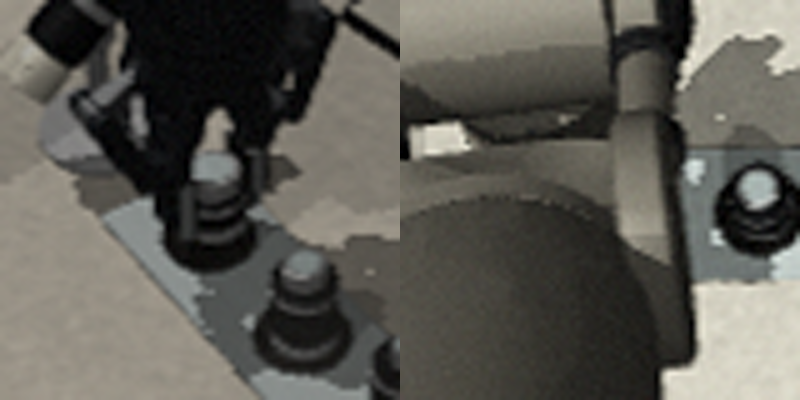

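The lens is over the disc at side (210,240), and the scope is clear of the gripper. Lowering now.

Call:
{"op": "drive_tool", "data": {
  "grip_force": 30,
  "series": [
    {"grip":1,"x":0,"y":0,"z":4,"spin":0},
    {"grip":1,"x":0,"y":0,"z":2,"spin":0},
    {"grip":1,"x":0,"y":0,"z":1,"spin":0},
    {"grip":1,"x":0,"y":0,"z":1,"spin":0},
    {"grip":1,"x":0,"y":0,"z":0.5,"spin":0},
    {"grip":1,"x":0,"y":0,"z":0,"spin":0},
    {"grip":1,"x":0,"y":0,"z":0,"spin":0}
  ]
}}

```text
time_s: 25.8
ee_pos: [0.6199, 0.1491, 0.0293]
tcp_rot: [180.0, -0.0, 90.0]
contact_force: [-0.7, -0.7, 0.2]
finger_gap: 0.0305
finger_force: 30.0
```

Call:
{"op": "drive_tool", "data": {
  "grip_force": 30,
  "series": [
    {"grip":1,"x":0,"y":0,"z":0.5,"spin":0},
    {"grip":1,"x":0,"y":0,"z":0.3,"spin":0},
    {"grip":1,"x":0,"y":0,"z":0,"spin":0},
    {"grip":1,"x":0,"y":0,"z":0,"spin":0}
  ]
}}

```text
time_s: 26.2
ee_pos: [0.62, 0.1491, 0.0291]
tcp_rot: [180.0, -0.0, 90.0]
contact_force: [-2.4, -0.3, 5.0]
finger_gap: 0.0311
finger_force: 30.3
```

Contact at 5 N. I'll release, rise and move back out of view.

Call:
{"op": "drive_tool", "data": {
  "grip_force": 20,
  "series": [
    {"grip":1,"x":0,"y":0,"z":0,"spin":0},
    {"grip":1,"x":0,"y":0,"z":0,"spin":0},
    {"grip":0,"x":0,"y":0,"z":0,"spin":0},
    {"grip":-0.5,"x":0,"y":0,"z":0,"spin":0},
    {"grip":-1,"x":0,"y":0,"z":0,"spin":0},
    {"grip":-1,"x":0,"y":0,"z":0,"spin":0},
    {"grip":-1,"x":0,"y":0,"z":0,"spin":0},
    {"grip":-1,"x":0,"y":0,"z":-10,"spin":0},
    {"grip":-1,"x":0,"y":0,"z":-30,"spin":0},
    {"grip":-1,"x":0,"y":0,"z":-40,"spin":0},
    {"grip":-1,"x":0,"y":0,"z":-40,"spin":0},
    {"grip":-1,"x":0,"y":0,"z":-40,"spin":0},
    {"grip":-1,"x":0,"y":0,"z":-30,"spin":0}
  ]
}}

```text
time_s: 27.5
ee_pos: [0.6203, 0.1491, 0.2225]
tcp_rot: [179.8, -0.0, 90.0]
contact_force: [0.2, -0.7, -0.3]
finger_gap: 0.0849
finger_force: 0.0
```

Call:
{"op": "drive_tool", "data": {
  "grip_force": 20,
  "series": [
    {"grip":-1,"x":15,"y":-25,"z":0,"spin":0},
    {"grip":-1,"x":25,"y":-40,"z":0,"spin":0},
    {"grip":-1,"x":25,"y":-40,"z":0,"spin":0},
    {"grip":-1,"x":25,"y":-40,"z":0,"spin":0},
    {"grip":-1,"x":35,"y":-30,"z":0,"spin":0},
    {"grip":-1,"x":40,"y":-20,"z":0,"spin":0},
    {"grip":-1,"x":40,"y":-20,"z":0,"spin":0},
    {"grip":-1,"x":40,"y":-20,"z":0,"spin":0},
    {"grip":-1,"x":40,"y":-20,"z":0,"spin":0},
    {"grip":-1,"x":0,"y":0,"z":0,"spin":0},
    {"grip":-1,"x":0,"y":0,"z":0,"spin":0}
  ]
}}

```text
time_s: 28.6
ee_pos: [0.3642, 0.4346, 0.2189]
tcp_rot: [180.0, -0.0, 90.1]
contact_force: [1.6, 1.4, 0.1]
finger_gap: 0.0857
finger_force: 0.0
```

Run:
```python
from snap import snap
snap("pics/b6.png",[.619,.03,.03],75)
from h import *
np.set_printoptions(precision=4,suppress=True)
T=dict(np.load("top1.npz"));S=dict(np.load("side1.npz"))
for f,p in((S,[(264,170),(283,186),(304,205),(324,226)]),(T,[(219,182),(250,182),(281,182),(311,182)])):
  for u,v in p:
    z,c,a,b,n=lens(f,u,v,15); print(round(z,4),c,(a+b)/2,n)
```

```text
side [217 119]
top [190 107]
0.0438 [0.6209 0.1441] [0.6214 0.143 ] 201
0.0577 [0.6202 0.0651] [0.6202 0.0633] 249
0.0698 [ 0.62   -0.0123] [ 0.6203 -0.0134] 330
0.0774 [ 0.6176 -0.0925] [ 0.6183 -0.0908] 409
0.0462 [0.6205 0.1498] [0.6218 0.1485] 151
0.0584 [0.6194 0.0712] [0.6191 0.0708] 150
0.0717 [ 0.6194 -0.0057] [ 0.6201 -0.0062] 185
0.0826 [ 0.62   -0.0842] [ 0.6176 -0.0834] 203
```

View pics/b6.png

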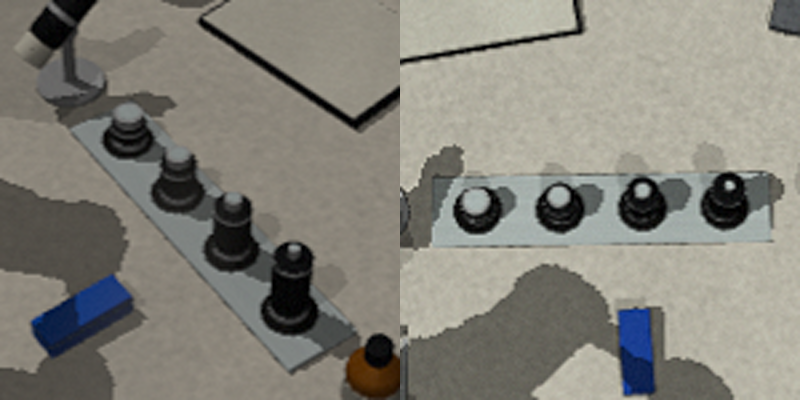

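All four stand upright, ascending in height from the scope end (side crop: feet at (127,138), (177,190), (230,248) and (290,310)). Each is within about 3 mm of its disc's centre, so I'm handing in.

```bash
python3 -c "
from plant import order; print(order.finish_job())"
```

```text
the job is handed in; nothing more can be done
None
```

The job is handed in: all four objectives stand upright and still on the discs, shortest next to the microscope and tallest farthest, each within about 3 mm of its disc's centre by the cameras, at about 29 s of the 104 s allowed.

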